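Set the leg stand and hold a robot leg level over it

TASK

Turn the black knob on the alignment stand, in small turns and without pushing the sliding tray itself, until the tray's pointer lines up with the red mark (not the yellow one). Then pick up the robot leg by its balance point so that it stays level, and finish while still holding it there: level, still, in line with the stand, the motor about 5 cm above the sliding tray and the bar over the blue fork, resting on nothing. Leave the cup, the screwdriver and the spare servo where they are.

Things in the scene. Friction and masses are not known exactly. Their poses are not given: they have to be found in the camera images.
- stand: Alignment stand, fixed to the table: aluminium base plate 200 (x) x 280 (y) x 12 mm. Origin: centre of the plate's underside, on the table. y runs along the stand, from the blue fork towards the sliding tray; x from the knob's side to the scale's side. Knob axis at x -68, y 0 mm; a white scale strip along y at x +77 mm, top 16 mm up, carries the two marks.
- carriage: Sliding carriage of the stand: blue tray 66 (x) x 50 (y) mm on top, black pointer. It slides along the stand's y only, about 36 mm either way from its middle. Axes as the stand's; origin at table height, stand x 0, y +62 mm with the knob at 0. Move it only by the knob: a direct push over 2 N is a fault.
- fork_floor (a point): Middle of the floor of the fixed blue fork's slot, at stand x +15, y -75, 62 mm above the table. The slot is 27 mm wide and runs along the stand's y for 24 mm; its two cheeks end 77 mm above the table.
- tray_top (a point): Middle of the tray's upper face, 40 mm above the table (two side lips, parallel to y, rise 10 mm more, 58 mm apart inside). Moves with the carriage.
- pointer_tip (a point): Tip of the black pointer, a 5 mm wide needle that reaches from the carriage in the stand's +x direction over the white scale; 21 mm above the table. It moves along the stand's y.
- knob (a joint): Angle of the knob about its vertical axis, rad, positive anticlockwise seen from above, limits -3 to 3. It is geared to the carriage by rack and pinion: 12 mm of carriage and pointer travel per rad, anticlockwise moving them to the stand's +y. It stays where it is left; takes about 0.1 N m.
- knob_grip (a point): On the knob's axis, where to grip it, 66 mm above the table. The knob is a round black fluted grip 36 mm across, from 50 to 80 mm above the table; under it a 26 mm shaft, then a grey gear housing 56 mm square, top 38 mm up. Nothing stands higher than the knob within 80 mm of its axis.
- red_mark: The red mark: a red tab on the scale strip, 18 mm along the stand's x, 8 mm wide along the stand's y, 6 mm high; origin at the centre of its underside. Lined up means that the pointer tip has the same stand y as the mark's middle. It may lie to either side of the pointer.
- yellow_mark: The yellow mark, same size, for another leg: on the scale strip on the other side of the pointer. Not the one wanted.
- leg: Robot leg lying on the table, 243 mm long (x), about 0.5 kg. Black motor, by far the heaviest part, 56 x 46 x 46 mm, at x +62 to +118 mm; white bar 16 mm wide and 16 high, x -125 to +62 mm, underside 22 mm above the origin; green ankle bracket 20 x 40 x 38 mm at x -115 mm. Origin on the underside level, mid-width, 90 mm from the motor's middle; z up, x towards the motor.
- leg_balance (a point): The balance point (centre of mass lengthwise) of the leg on the bar's centre line: x +35 mm from the leg's origin, 27 mm from the motor's inner face, 30 mm up. Grip the bar here across its 16 mm width, within about 15 mm.
- leg_motor (a point): Middle of the motor's underside (x +90 mm from the leg's origin). Must end about 50 mm above the tray's top.
- red_cup: Bystander: small red plastic cup, 52 mm across, 45 mm high, standing on the table; origin at the centre of its foot.
- screwdriver: Bystander: red-handled screwdriver lying on the table between the robot and the stand, along its x.
- spare_servo: Bystander: small blue servo, 40 x 20 x 42 mm, standing on the table; origin at the centre of its foot.

How it is judged:
By the outcome, as a careful person would: the job done as asked, in the order asked, and still so for the second after the job is handed in, while the arm keeps its last pose, push and grip.
It also fails if it takes over 64 s, if anything falls off the work surface, if the arm or the gripper's body presses on something with over 40 N, if the wrist force passes 120 N, or if a joint passes its speed limit or range.

ROBOT

A 6-joint arm with a two-finger parallel gripper is mounted at the origin on the work surface. World frame = base frame: x ahead of the robot, y to its left, z up, the work surface at z = 0. Lengths are in m, angles in degrees, forces in N, time in s.
With the tool pointing down it reaches from about 0.4 to 0.825 m from the base axis. Payload 7 kg.
Tool frame: the origin (TCP) lies between the finger pads; the fingertips stand 19 mm ahead of it and the grasp point (between the pads) is the TCP; z points along the fingers, y is the line along which they close (so a half turn about z gives the same grasp; the last joint's range is limited). The gripper opens to 88 mm and grips with 3 to 60 N. Pads are 19 mm wide; open, the fingers measure 130 mm over their backs; the gripper's body (78 mm by 193 mm) begins 47 mm behind the grasp point.
Start: joints at [89.846, 20.546, 0.682, 0, -70.136, -16.507], TCP at [0.194, 0.647, 0.246] pointing down, gripper open.
Joint ranges: [-176.03, 176.03], [-82.01, 121.73], [-58.28, 71.71], [-173.87, 95.51], [-174.79, -0.11], [-173.66, 173.66]. Speed limits (degrees/s): [136.94, 136.94, 172.46, 180, 180, 180].

INTERFACE

Orientations are given as [roll, pitch, yaw] about the fixed x, y, z axes, in that order (R = Rz(yaw) Ry(pitch) Rx(roll)).
In Python, from plant import get_obs, snapshot, close_job, spot_in, spot_point gives the robot as it stands.
- The arm moves only by the tool play_rows, never from a script. Its argument "plan" is a list of rows, each a list of 6 numbers: the shift along the tool's x, y, z in cm, then the turn, a rotation vector about the tool's x, y, z in degrees. A call has 1 to 20 rows; each row shifts and turns the commanded pose from where the row before left it, along the tool's axes as they then stand; what a row does not reach is not made up. A row lasts 1/12 s, in which the tool goes at most 41.7 mm and 7.16 degrees, less where a joint would pass 70% of its speed; a pose out of reach is approached as far as the arm can. A call is refused whole if a number of a shift passes 4.17 or a number of a turn 7.16, either way. A call with a gripper value outside its range is refused whole. "grip" is the finger opening in cm, from 0 to 8.76, set as the call begins (left out, the last holds). The fingers move at their own pace and stop on an object; the grip force is fixed at half the most. Time passes only in rows, so rows that do not move let the fingers close. It gives the time, the measured TCP pose, the force, the opening and the grip force at its end, in the units of the state.
- get_obs(): the state, without advancing time (a new reading comes with each control period).
- snapshot(name): name is "side" or "top"; returns a dict with "frame" (384x512x3 uint8, red, green, blue), "fx", "fy", "cx", "cy" (pixels), "position" and "attitude" of the camera in the world. Camera axes: x right, y down, z forward; pixel columns grow to the right and rows downward; lengths in m; the calibration is good to about 2 mm. A picture is of the moment at which its call begins. There is no depth.
- close_job(): hands the job in; it is judged then, once.
Trained networks look in the newest picture that a camera, given by its name, has taken for a name from the list of things; names that differ only in an ending like _2 or _b are one class to them, and where a whole thing is asked for, a point or a joint stands for the part that bears it (a point fixed in the world has none). Each returns a list of dicts, best first, with "score" (0 to 1); they miss things now and then, are a little off and sometimes report something else, mostly with a low value. They report only what shows in the picture. A call takes as long as a camera call.
- spot_in(camera, thing): "position" ([x, y, z] in m, in world coordinates, good to about 4 mm: the middle of the surface that is visible of it).
- spot_point(camera, thing): "position" ([x, y, z] in m, in world coordinates, good to about 4 mm: a listed point, or the origin of a listed thing).
The state is a dict: "clock": time; "joint_pos": joint angles; "qvel": joint speeds; "tau": joint torques, N m; "tool_pos": TCP position; "orientation": TCP orientation; "force": force on the tool from outside, world axes, zero at the start; "moment": the same for the moment, N m; "opening": finger opening in m; "gripper_force": force on a finger pad.
Only numpy, scipy, OpenCV 4.12 (cv2) and the standard library are available. Lean on these libraries where they do the work, as an engineer would, in place of code of your own. Each camera call takes 0.05 s, during which the arm holds its last target. There are 200 camera calls.

## Working session

There is one attempt and no reset: what is moved stays moved. The work goes in short steps, Python scripts to look and compute and a tool call to move; the robot and the scene stay as the last step left them, time stands still between calls to the robot, and variables do not carry over. Pictures are saved under pics/ and viewed, at most 10 in all, crops included, and the job is handed in when it is done.

Besides the shell and the picture viewer there is one more tool, called as name(argument=value, ...) on one line, values as JSON. play_rows: Moves the arm, as the interface text tells. Its arguments: {"type":"object","properties":{"plan":{"type":"array","items":{"type":"array","items":{"type":"number"}}},"grip":{"type":"number"}},"required":["plan"]}

```bash
mkdir -p pics; ls; cat > h.py <<'E'
import numpy as np, cv2
from scipy.spatial.transform import Rotation as R
from plant import *
def save(cam,name):
    s=snapshot(cam); cv2.imwrite(f'pics/{name}.png',s['frame'][:,:,::-1]); return s
E
python3 - <<'E'
from h import *
o=get_obs(); print({k:o[k] for k in('clock','tool_pos','orientation','opening')})
s={c:save(c,c+'0') for c in('side','top')}
for c in s: print(c,{k:v for k,v in s[c].items() if k!='frame'})
for c in s:
  for t in 'stand carriage fork_floor tray_top pointer_tip knob_grip red_mark yellow_mark leg leg_balance leg_motor red_cup screwdriver spare_servo'.split():
    r=spot_point(c,t)
    print(c,t,[(np.round(d['position'],4).tolist(),round(d['score'],2)) for d in r[:2]])
E
```

```text
pics
{'clock': 0.0, 'tool_pos': array([0.1934328 , 0.646215  , 0.24462271]), 'orientation': array([ 1.79904791e+02, -9.79694070e-03, -1.66668528e+01]), 'opening': 0.08782774595869884}
side {'fx': 463.6749742079236, 'fy': 463.6749742079236, 'cx': 251.43409816789423, 'cy': 195.00625800389415, 'position': array([ 0.37379961, -0.84349177,  0.87046431]), 'attitude': array([-132.70862474,    1.13553356,  -13.64196064])}
top {'fx': 413.42690373807187, 'fy': 413.42690373807187, 'cx': 253.08121074798095, 'cy': 192.69859098677114, 'position': array([0.461106  , 0.02065058, 1.18060216]), 'attitude': array([-175.29599473,   -0.20191139,  -91.12746419])}
side stand [([0.5743, 0.1941, -0.0024], 0.69)]
side carriage [([0.5516, 0.2488, -0.0012], 0.9), ([0.7907, -0.0317, 0.0009], 0.54)]
side fork_floor [([0.5983, 0.1251, 0.0619], 0.77)]
side tray_top [([0.5667, 0.2538, 0.0419], 0.72), ([0.4611, -0.2253, 0.0036], 0.35)]
side pointer_tip [([0.6319, 0.2688, 0.0193], 0.81)]
side knob_grip [([0.4984, 0.1783, 0.0656], 0.71)]
side red_mark []
side yellow_mark []
side leg [([0.5422, -0.2702, -0.0013], 0.57)]
[... 419 characters left out ...]
)]
top fork_floor [([0.5976, 0.1223, 0.0603], 0.7)]
top tray_top [([0.5703, 0.2532, 0.0391], 0.73)]
top pointer_tip [([0.6313, 0.2685, 0.0215], 0.85)]
top knob_grip [([0.5386, -0.2703, -0.0014], 0.61), ([0.5977, 0.1217, 0.0613], 0.6)]
top red_mark [([0.6416, 0.2522, 0.0188], 0.48)]
top yellow_mark [([0.6302, 0.2912, 0.0146], 0.39)]
top leg [([0.5417, -0.2713, 0.0031], 0.69)]
top leg_balance [([0.5133, -0.2525, 0.0313], 0.96)]
top leg_motor [([0.4646, -0.2229, 0.0017], 0.82)]
top red_cup [([0.5697, 0.2525, 0.0379], 0.72), ([0.7935, -0.028, -0.0005], 0.58)]
top screwdriver [([0.3284, 0.2994, 0.0007], 0.82)]
top spare_servo [([0.7401, -0.2221, -0.0017], 0.58), ([0.5421, -0.2711, 0.0049], 0.52)]
```

```bash
python3 - <<'E'
import cv2
t=cv2.imread('pics/top0.png');print(cv2.imwrite('pics/top0b.png',cv2.resize(t,(800,600),interpolation=cv2.INTER_CUBIC)))
E
```

```text
True
```

View pics/top0b.png

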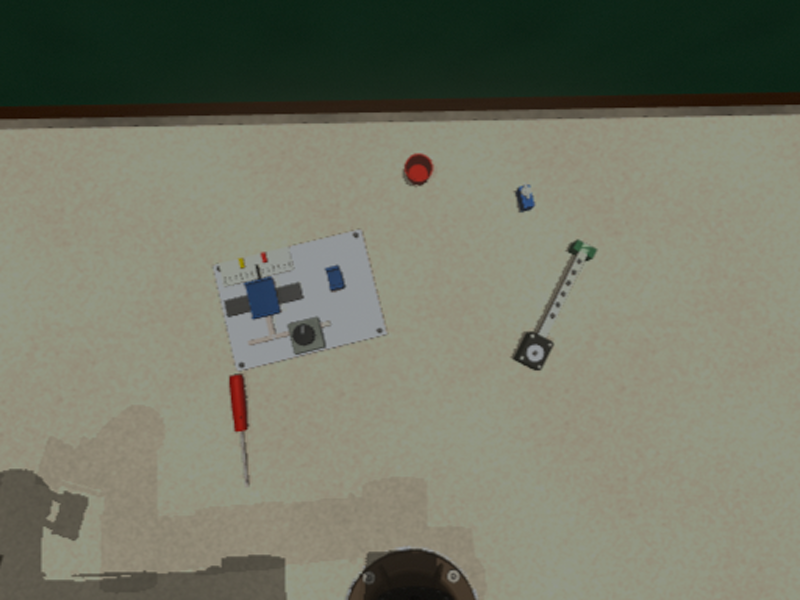

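View pics/side0.png

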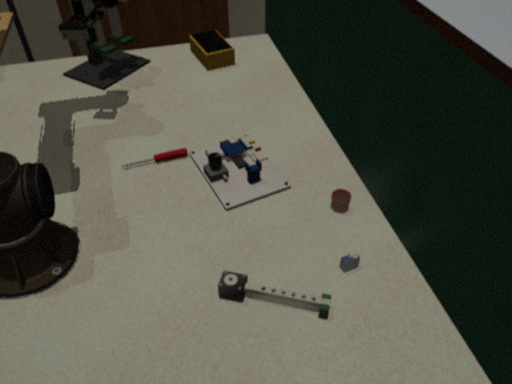

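The top picture shows the stand at about (300,300), with the red tab at (264,257), yellow at (242,263), the needle at (258,270) and the knob at (304,335). The leg's motor is at (534,352) and its ankle at (582,250). The side picture agrees. Next I measure the stand pose and the marks.

```bash
cat >> h.py <<'E'
def p2w(s,u,v,z):
    r=R.from_euler('xyz',s['attitude'],degrees=True).as_matrix()@np.array([(u-s['cx'])/s['fx'],(v-s['cy'])/s['fy'],1])
    return (s['position']+r*(z-s['position'][2])/r[2])[:2]
def w2p(s,p):
    c=R.from_euler('xyz',s['attitude'],degrees=True).as_matrix().T@(np.asarray(p)-s['position'])
    return np.array([s['cx']+s['fx']*c[0]/c[2],s['cy']+s['fy']*c[1]/c[2]])
def blob(s,name,box):
    x0,x1,y0,y1=box; f=s['frame'][y0:y1,x0:x1]; h=cv2.cvtColor(f,cv2.COLOR_RGB2HSV).astype(int)
    H,S,V=h[...,0],h[...,1],h[...,2]
    hue={'red':(H<8)|(H>172),'yellow':(H>18)&(H<34)}[name]
    w=np.where(hue&(S>110)&(V>60),S-90,0).astype(float)
    ys,xs=np.nonzero(w); ww=w[ys,xs]
    return (xs*ww).sum()/ww.sum()+x0,(ys*ww).sum()/ww.sum()+y0,len(xs)
E
python3 - <<'E'
from h import *
from scipy.optimize import least_squares
s=snapshot('top')
f=s['frame'][135:250,125:260]
cv2.imwrite('pics/crop1.png',cv2.resize(f[:,:,::-1],None,fx=5,fy=5,interpolation=cv2.INTER_CUBIC))
cor=np.array([(213,265),(361,230),(385,333),(238,371)])/1.5625
print('corners',[p2w(s,*c,.012).round(4).tolist() for c in cor])
for n in('red','yellow'):
    u,v,k=blob(s,n,(145,180,155,180)); print(n,u,v,k,p2w(s,u,v,.021))
# net points fit
P=[((15,-75),(.598,.1236)),((-68,0),(.4984,.1783))]
obs=[p2w(s,*c,.012) for c in cor]
mod=[(100,140),(100,-140),(-100,-140),(-100,140)]
def tf(p,m): a=p[2];c,d=np.cos(a),np.sin(a);return np.array([p[0]+c*m[0]*.001-d*m[1]*.001,p[1]+d*m[0]*.001+c*m[1]*.001])
fun=lambda p:np.concatenate([tf(p,m)-o for m,o in list(zip(mod,obs))+P])
r=least_squares(fun,[.56,.19,0]);print(r.x,np.degrees(r.x[2]),(r.fun*1000).round(1))
E
```

```text
corners [[0.6296, 0.3456], [0.689, 0.0751], [0.4997, 0.0346], [0.4366, 0.3001]]
red 168.61580756013745 164.493470790378 17 [0.64108058 0.25195283]
yellow 154.18983700862896 167.9712368168744 19 [0.63194256 0.29271106]
[0.56437074 0.190384   0.22412101] 12.841187859344988 [ 1.2  3.5  4.   1.  -1.7 -3.  -0.8  4.6 -2.3 -3.  -0.3 -3. ]
```

View pics/crop1.png

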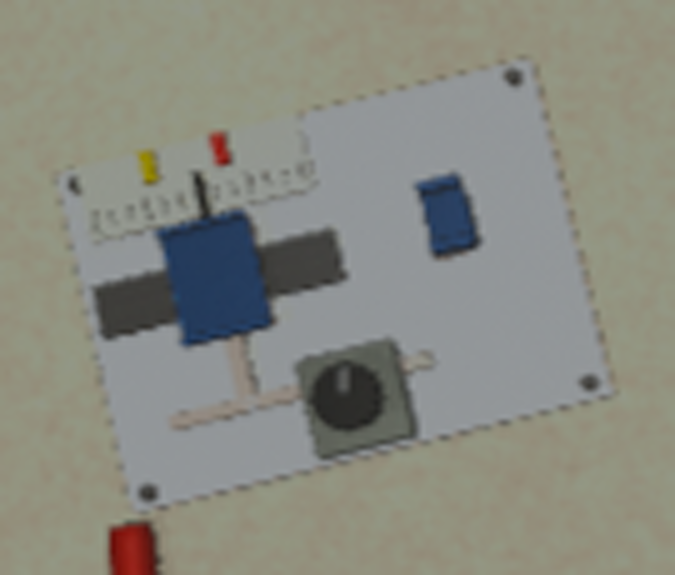

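The crop shows the yellow tab at (148,167), the red tab at (220,149), the needle tip at (198,175) and the knob top at (347,396). The plate screws are at (75,184), (513,77), (589,383) and (148,492). Red lies on the stand's −y side, so the knob turns clockwise.

```bash
cat >> h.py <<'E'
def cr(x,y): return 125+(x+.5)/5-.5, 135+(y+.5)/5-.5
E
python3 - <<'E'
from h import *
s=snapshot('top')
c=np.array([p2w(s,*cr(*q),.012) for q in [(60,170),(533,57),(612,393),(137,508)]])
k=np.array([p2w(s,*cr(*q),.013) for q in [(75,184),(513,77),(589,383),(148,492)]])
for a in(c,k):
    e=[a[0]-a[1],a[3]-a[2],a[0]-a[3],a[1]-a[2]]
    print([(round(np.hypot(*d)*1000,1),round(np.degrees(np.arctan2(d[1],d[0])),2)) for d in e],a.mean(0))
O=(c.mean(0)+k.mean(0))/2
for yaw in(12.5,13,13.5):
  Rm=R.from_euler('z',yaw,degrees=True).as_matrix()[:2,:2]
  for n,q,z in(('red',(220,149),.021),('yel',(148,167),.021),('tip',(198,175),.021),('knob',(347,396),.08),('needlebase',(206,215),.021)):
    w=p2w(s,*cr(*q),z);print(yaw,n,w.round(4),(Rm.T@(w-O)*1000).round(1))
E
```

```text
[(np.float64(276.8), np.float64(102.53)), (np.float64(274.5), np.float64(102.48)), (np.float64(197.3), np.float64(12.85)), (np.float64(197.5), np.float64(12.18))] [0.56609171 0.18835304]
[(np.float64(256.2), np.float64(102.81)), (np.float64(255.1), np.float64(102.77)), (np.float64(180.0), np.float64(13.31)), (np.float64(180.2), np.float64(12.94))] [0.56479373 0.19065098]
12.5 red [0.6413 0.252 ] [87.6 44.6]
12.5 yel [0.6319 0.2927] [87.2 86.4]
12.5 tip [0.6268 0.2645] [76.1 59.9]
12.5 knob [0.4983 0.1731] [-69.1  -1.4]
12.5 needlebase [0.6039 0.26  ] [52.8 60.5]
13 red [0.6413 0.252 ] [88.  43.8]
13 yel [0.6319 0.2927] [87.9 85.6]
13 tip [0.6268 0.2645] [76.6 59.2]
13 knob [0.4983 0.1731] [-69.1  -0.8]
13 needlebase [0.6039 0.26  ] [53.4 60. ]
13.5 red [0.6413 0.252 ] [88.4 43. ]
13.5 yel [0.6319 0.2927] [88.7 84.8]
13.5 tip [0.6268 0.2645] [77.1 58.6]
13.5 knob [0.4983 0.1731] [-69.1  -0.2]
13.5 needlebase [0.6039 0.26  ] [53.9 59.6]
```

play_rows(plan=[[2.67,2.26,0.4,0,0,0],[2.67,2.26,0.4,0,0,0],[2.67,2.26,0.4,0,0,0],[2.67,2.26,0.4,0,0,0],[2.67,2.26,0.4,0,0,0],[2.67,2.26,0.4,0,0,0],[2.67,2.26,0.4,0,0,0],[2.67,2.26,0.4,0,0,0],[2.67,2.26,0.4,0,0,0],[2.67,2.26,0.4,0,0,0],[2.67,2.26,0.4,0,0,0],[2.67,2.26,0.4,0,0,0],[2.67,2.26,0.4,0,0,0],[2.67,2.26,0.4,0,0,0],[2.67,2.26,0.4,0,0,0],[2.67,2.26,0.4,0,0,0]], grip=5.8)

```text
clock: 2.93
tool_pos: [0.4999, 0.1763, 0.1818]
orientation: [-180.0, -0.0, -16.6]
force: [-0.2, 0.5, 0.1]
opening: 0.058
gripper_force: 0.0
```

play_rows(plan=[[0,0,0,0,0,-6.9],[0,0,0,0,0,-6.9],[0,0,0,0,0,-6.9],[0,0,0,0,0,-6.9],[0,0,0,0,0,-6.9],[0,0,0,0,0,-6.9],[0,0,0,0,0,-6.9],[0,0,0,0,0,-6.9],[0,0,0,0,0,-6.9],[0,0,0,0,0,-6.9],[0,0,0,0,0,-6.9],[0,0,0,0,0,-6.9],[0,0,0,0,0,-6.9],[0,0,0,0,0,0]])

```text
clock: 4.1
tool_pos: [0.4992, 0.1777, 0.1817]
orientation: [180.0, -0.0, 73.4]
force: [0.7, -0.4, -0.0]
opening: 0.0584
gripper_force: 0.0
```

```bash
cat >> h.py <<'E'
def go(p,yaw=None):
    o=get_obs(); r=R.from_euler('xyz',o['orientation'],degrees=True)
    print('t',round(o['clock'],2),'pos',o['tool_pos'].round(4),'rpy',o['orientation'].round(2),'j',np.round(o['joint_pos'],1),'open',round(o['opening'],4),'F',np.round(o['force'],1))
    print('shift cm',(r.inv().apply(np.array(p)-o['tool_pos'])*100).round(2), None if yaw is None else ('turn',(r.inv()*R.from_euler('xyz',[180,0,yaw],degrees=True)).as_rotvec(degrees=True).round(2)))
E
python3 - <<'E'
from h import *
go([.4995,.1765,.066],73)
E
```

```text
t 4.1 pos [0.4992 0.1777 0.1817] rpy [ 1.7999e+02 -1.0000e-02  7.3360e+01] j [ 40.8   9.9 -22.8   0.  -57.3 122.5] open 0.0584 F [ 0.7 -0.4 -0. ]
shift cm [-0.11  0.07 11.57] ('turn', array([ 0.01, -0.01,  0.36]))
```

play_rows(plan=[[-0.05,0,2.5,0,0,0],[-0.05,0,2.5,0,0,0],[0,0.05,2,0,0,0],[0,0,1.5,0,0,0],[0,0,1,0,0,0],[0,0,1,0,0,0],[0,0,1,0,0,0],[0,0,0,0,0,0]])

```text
clock: 4.77
tool_pos: [0.4987, 0.1762, 0.065]
orientation: [-179.9, 0.1, 73.0]
force: [-1.0, -0.8, 0.5]
opening: 0.0579
gripper_force: 0.0
```

play_rows(plan=[[0,0,0,0,0,0],[0,0,0,0,0,0],[0,0,0,0,0,0],[0,0,0,0,0,0],[0,0,0,0,0,0]], grip=3.2)

```text
clock: 5.18
tool_pos: [0.4993, 0.177, 0.0673]
orientation: [180.0, -0.1, 73.0]
force: [-4.5, 2.0, 3.1]
opening: 0.0355
gripper_force: 30.0
```

play_rows(plan=[[0,0,0,0,0,4],[0,0,0,0,0,4],[0,0,0,0,0,4],[0,0,0,0,0,4],[0,0,0,0,0,4],[0,0,0,0,0,4],[0,0,0,0,0,4],[0,0,0,0,0,4],[0,0,0,0,0,4],[0,0,0,0,0,4],[0,0,0,0,0,0],[0,0,0,0,0,0]])

```text
clock: 6.18
tool_pos: [0.4991, 0.1771, 0.0673]
orientation: [-180.0, -0.0, 33.0]
force: [-4.2, 2.9, 4.9]
opening: 0.0355
gripper_force: 30.0
```

```bash
python3 - <<'E'
from h import *
s=snapshot('top')
cv2.imwrite('pics/crop2.png',cv2.resize(s['frame'][135:250,125:260,::-1],None,fx=5,fy=5,interpolation=cv2.INTER_CUBIC))
for c in('top','side'):
  if c=='side': snapshot(c)
  for t in('pointer_tip','red_mark','tray_top'): print(c,t,[(np.round(d['position'],4).tolist(),round(d['score'],2)) for d in spot_point(c,t)[:2]])
go([.4995,.1765,.066],33)
E
```

```text
top pointer_tip [([0.6295, 0.2588, 0.0208], 0.62)]
top red_mark [([0.6413, 0.2541, 0.017], 0.57), ([0.7942, -0.0281, -0.0007], 0.36)]
top tray_top [([0.573, 0.2445, 0.0372], 0.62)]
side pointer_tip [([0.7394, -0.2232, 0.0024], 0.43)]
side red_mark []
side tray_top [([0.499, 0.1795, 0.0633], 0.64)]
t 6.58 pos [0.4991 0.1771 0.0673] rpy [-1.7996e+02 -5.0000e-02  3.3030e+01] j [ 40.7  17.8 -30.3  -0.  -41.8  82.3] open 0.0351 F [-4.6  3.   4. ]
shift cm [-0.    0.07  0.13] ('turn', array([-0.04, -0.05,  0.03]))
```

View pics/crop2.png

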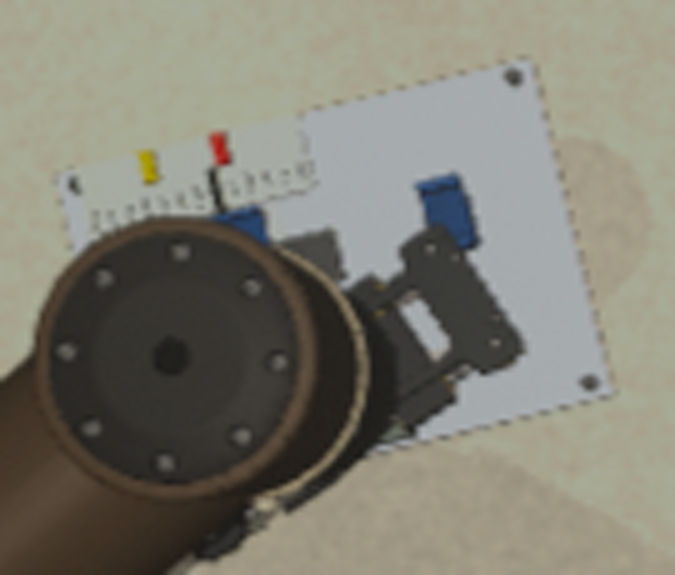

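The needle tip is now at about (213,170), with the red tab at (220,149), so about 6.5 mm is left. I turn about 28° more, then measure in a rectified view.

play_rows(plan=[[0,0,0,0,0,4],[0,0,0,0,0,4],[0,0,0,0,0,4],[0,0,0,0,0,4],[0,0,0,0,0,4],[0,0,0,0,0,4],[0,0,0,0,0,4],[0,0,0,0,0,0],[0,0,0,0,0,0]])

```text
clock: 7.33
tool_pos: [0.4991, 0.1773, 0.0672]
orientation: [-179.9, -0.0, 5.0]
force: [-5.6, 3.0, 5.6]
opening: 0.0356
gripper_force: 30.0
```

```bash
cat >> h.py <<'E'
def rect(s,O=(.566,.1915),yaw=12.8,x=(45,100),y=(20,100),z=.0215,k=8):
    """rectified stand view: columns = y from high to low, rows = x from high to low, k px/mm"""
    Rm=R.from_euler('z',yaw,degrees=True).as_matrix()[:2,:2]
    c=[(x[1],y[1]),(x[1],y[0]),(x[0],y[0]),(x[0],y[1])]
    src=np.float32([w2p(s,[*(np.array(O)+Rm@(np.array(q)/1000)),z]) for q in c])
    W,H=(y[1]-y[0])*k,(x[1]-x[0])*k
    M=cv2.getPerspectiveTransform(src,np.float32([(0,0),(W,0),(W,H),(0,H)]))
    return cv2.warpPerspective(s['frame'],M,(W,H),flags=cv2.INTER_CUBIC)
def line(s):
    k=8;x=(45,100);y=(20,100);im=rect(s,x=x,y=y,k=k).astype(float)
    def cen(w,xa,xb):
        w=w[int((x[1]-xb)*k):int((x[1]-xa)*k)];w=np.clip(w,0,None);xs=np.arange(w.shape[1])
        return y[1]-((w*xs).sum()/w.sum()+.5)/k
    dark=95-im.max(2); red=im[...,0]-im[...,1]-50
    out={'red':cen(red,80,98)}
    for a in(62,66,70):
        out[a]=cen(dark,a,a+4)
    return out,im
E
python3 - <<'E'
from h import *
s=snapshot('top'); o,im=line(s); print(o)
cv2.imwrite('pics/rect3.png',im[:,:,::-1].clip(0,255).astype('uint8'))
E
```

```text
{'red': np.float64(42.44914831270586), 62: np.float64(43.56775532357453), 66: np.float64(43.68789664433706), 70: np.float64(43.97069099905111)}
```

View pics/rect3.png

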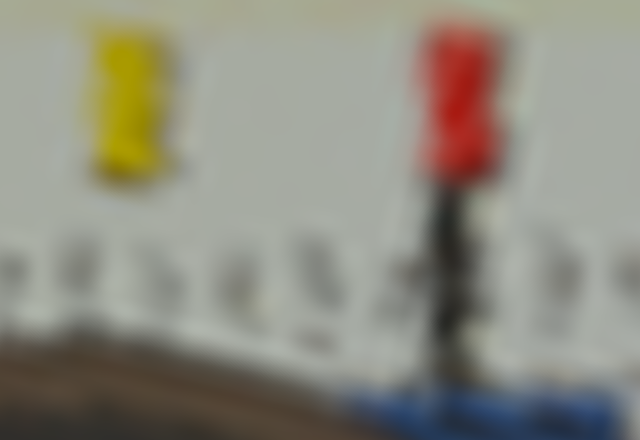

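In the rectified view (8 px/mm) the needle's middle is at column 449 and the red tab's at about 460. That leaves about 1.1–1.4 mm, so I turn another 5.5°.

play_rows(plan=[[0,0,0,0,0,2.75],[0,0,0,0,0,2.75],[0,0,0,0,0,0],[0,0,0,0,0,0]])

```text
clock: 7.72
tool_pos: [0.499, 0.1773, 0.0672]
orientation: [-179.9, -0.0, -0.5]
force: [-5.2, 4.6, 5.5]
opening: 0.0352
gripper_force: 30.0
```

```bash
python3 - <<'E'
from h import *
s=snapshot('top'); o,im=line(s); print(o)
cv2.imwrite('pics/rect4.png',im[:,:,::-1].clip(0,255).astype('uint8'))
E
```

```text
{'red': np.float64(42.446619125484496), 62: np.float64(42.86726094817195), 66: np.float64(42.65862948781411), 70: np.float64(42.49798417224976)}
```

View pics/rect4.png

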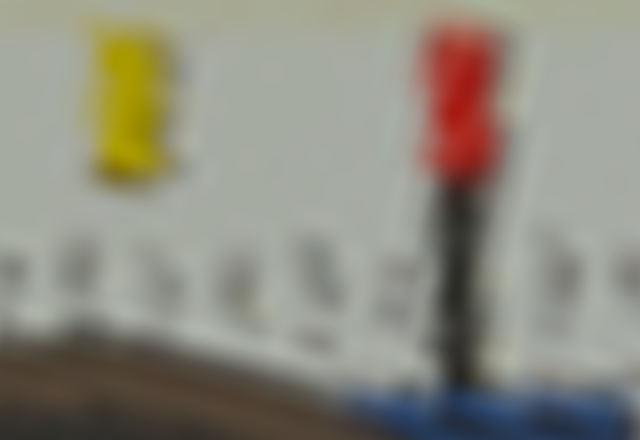

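The needle now runs centred into the red tab (columns about 459 and 460), so the pointer is aligned. I release the knob, go up and cross to the leg.

play_rows(plan=[[0,0,0,0,0,0],[0,0,0,0,0,0],[0,0,0,0,0,0],[0,0,-0.5,0,0,0],[0,0,-1.5,0,0,0],[0,0,-2.5,0,0,0],[0,0,-2.5,0,0,0],[0,0,-2.5,0,0,0],[0,0,-2.5,0,0,0]], grip=5.2)

```text
clock: 8.52
tool_pos: [0.4992, 0.1763, 0.1881]
orientation: [180.0, -0.0, -0.5]
force: [0.4, 0.7, -0.5]
opening: 0.0521
gripper_force: 0.0
```

play_rows(plan=[[0.1,3.5,0,0,0,0],[0.1,3.5,0,0,0,0],[0.1,3.5,0,0,0,0],[0.1,3.5,0,0,0,0],[0.1,3.5,0,0,0,0],[0.1,3.5,0,0,0,0],[0.1,3.5,0,0,0,0],[0.1,3.5,0,0,0,0],[0.1,3.5,0,0,0,0],[0.1,3.5,0,0,0,0],[0.1,3.5,0,0,0,0],[0.1,3.5,0,0,0,0],[0,0,0,0,0,6],[0,0,0,0,0,6],[0,0,0,0,0,6],[0,0,0,0,0,6],[0,0,0,0,0,6]])

```text
clock: 9.93
tool_pos: [0.5077, -0.2439, 0.1868]
orientation: [180.0, 0.0, -30.8]
force: [0.2, 0.3, -0.4]
opening: 0.052
gripper_force: 0.0
```

```bash
python3 - <<'E'
from h import *
s=snapshot('top'); o,im=line(s); print(o)
s0=cv2.imread('pics/top0.png')[:,:,::-1]
# leg axis from the first picture: white bar holes/motor face & ankle
f=s0; hsv=cv2.cvtColor(np.ascontiguousarray(f),cv2.COLOR_RGB2HSV)
sub=hsv[150:215,330:385].astype(int)
m=(sub[...,2]>140)&(sub[...,1]<28)
m=cv2.morphologyEx(m.astype('uint8'),cv2.MORPH_OPEN,np.ones((2,2)))
n,l,st,ce=cv2.connectedComponentsWithStats(m); i=1+st[1:,4].argmax(); print(st[i])
ys,xs=np.nonzero(l==i)
P=np.array([p2w(s,x+330,y+150,.038) for x,y in zip(xs,ys)])
c=P.mean(0);u,sv,v=np.linalg.svd(P-c); d=v[0]*(-np.sign(v[0][0])); t=(P-c)@d
print('c',c.round(4),'ang',np.degrees(np.arctan2(d[1],d[0])),'ext',t.min(),t.max(),'w',((P-c)@v[1]).std()*12**.5,'balance proj', c+d*((np.array([.5133,-.2535])-c)@d), 'motor end',c+d*t.max())
g=(hsv[...,0]>45)&(hsv[...,0]<90)&(hsv[...,1]>90); g[:140]=0; g[200:]=0; g[:,:350]=0;g[:,400:]=0
y,x=np.nonzero(g);print('ankle',p2w(s,x.mean(),y.mean(),.03),len(x))
go([.5133,-.2535,.03],-30)
E
```

```text
{'red': np.float64(42.45951403722624), 62: np.float64(42.88644329247818), 66: np.float64(42.675717188762654), 70: np.float64(42.522058976492616)}
[17 54  9 11 59]
c [ 0.5033 -0.255 ] ang 148.12749145973015 ext -0.014559497871537284 0.016569201844625944 w 0.014824176546280531 balance proj [ 0.50983165 -0.25907809] motor end [ 0.48925337 -0.24628293]
ankle [ 0.6437209 -0.3265398] 38
t 9.98 pos [ 0.5077 -0.2438  0.1868] rpy [179.99  -0.   -31.22] j [ -5.7  12.7 -18.4   0.  -58.9  64.5] open 0.0521 F [ 0.3 -0.3 -0.4]
shift cm [ 0.98  0.54 15.68] ('turn', array([ 0.01, -0.  , -1.22]))
```

```bash
python3 - <<'E'
from h import *
s=snapshot('top')
f=cv2.imread('pics/top0.png')[145:245,320:400]
im=cv2.resize(f,None,fx=6,fy=6,interpolation=cv2.INTER_CUBIC)
a=np.radians(150.5);b=np.array([.5133,-.2535]);d=np.array([np.cos(a),np.sin(a)]);n=np.array([-d[1],d[0]])
def P(q,z): u=w2p(s,[*q,z]);return tuple(int(v) for v in ((u-[320,145]+.5)*6-.5))
for k in(-.008,.008): cv2.line(im,P(b+d*.027+n*k,.038),P(b-d*.16+n*k,.038),(0,0,255),1)
cv2.circle(im,P(b,.038),3,(255,0,255),1)
M=[P(b+d*x+n*y,.046) for x,y in((.027,.023),(.083,.023),(.083,-.023),(.027,-.023))]
cv2.polylines(im,[np.array(M)],True,(0,255,255),1)
cv2.imwrite('pics/leg5.png',im)
E
```

```text
(no output)
```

View pics/leg5.png

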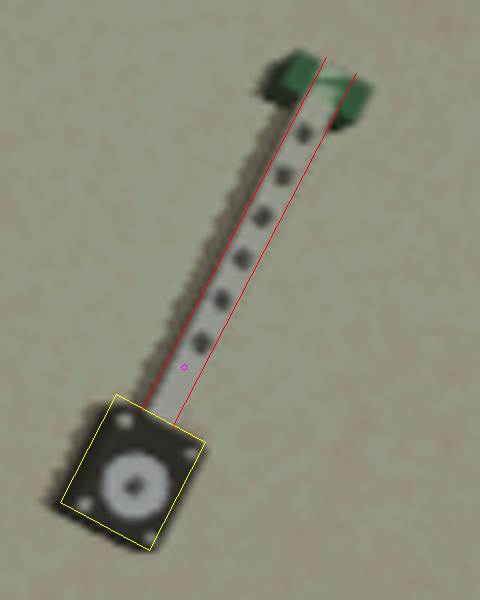

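The overlay (circle at (184,368)) fits lengthwise. The bar's holes run from (202,343) to (304,133), so the leg is about 1.8° more upright and 2 mm to the right of my model. The corrected balance point is (.512, −.2555) with the leg at 152.2°.

play_rows(plan=[[0,0,0,0,0,-2.7],[0.93,0.84,1.7,0,0,0],[0,0,3,0,0,0],[0,0,3,0,0,0],[0,0,3,0,0,0],[0,0,2,0,0,0],[0,0,1.5,0,0,0],[0,0,1,0,0,0],[0,0,0.5,0,0,0],[0,0,0,0,0,0]])

```text
clock: 10.87
tool_pos: [0.5119, -0.2552, 0.0289]
orientation: [180.0, 0.1, -27.7]
force: [-0.8, 0.4, 0.5]
opening: 0.0517
gripper_force: 0.0
```

play_rows(plan=[[0,0,0,0,0,0],[0,0,0,0,0,0],[0,0,0,0,0,0],[0,0,0,0,0,0],[0,0,0,0,0,0],[0,0,0,0,0,0],[0,0,0,0,0,0]], grip=0.8)

```text
clock: 11.45
tool_pos: [0.5128, -0.2551, 0.0301]
orientation: [-180.0, -0.1, -27.8]
force: [0.2, 2.2, 3.4]
opening: 0.0153
gripper_force: 30.0
```

play_rows(plan=[[0,0,-0.5,0,0,0],[0,0,-1,0,0,0],[0,0,-1.5,0,0,0],[0,0,0,0,0,0],[0,0,0,0,0,0],[0,0,0,0,0,0],[0,0,0,0,0,0],[0,0,0,0,0,0]])

```text
clock: 12.12
tool_pos: [0.5116, -0.2551, 0.0588]
orientation: [180.0, 0.1, -27.8]
force: [-0.2, -0.4, -5.8]
opening: 0.016
gripper_force: 30.0
```

```bash
python3 - <<'E'
from h import *
go([.512,-.2555,.03]); print('M',get_obs()['moment'])
for c in('side','top'):
  s=snapshot(c)
  if c=='side':
    u=w2p(s,[.55,-.27,.05]).astype(int);print(u)
    cv2.imwrite('pics/lift6.png',cv2.resize(s['frame'][215:345,190:360,::-1],None,fx=4,fy=4,interpolation=cv2.INTER_CUBIC))
  for t in('leg','leg_balance','leg_motor'): print(c,t,[(np.round(d['position'],4).tolist(),round(d['score'],2)) for d in spot_point(c,t)[:2]])
E
```

```text
t 12.12 pos [ 0.5116 -0.2551  0.0588] rpy [ 1.7998e+02  8.0000e-02 -2.7770e+01] j [ -6.9  21.8 -25.3  -0.  -43.   69.1] open 0.016 F [-0.2 -0.4 -5.8]
shift cm [0.06 0.02 2.88] None
M [-0.00012899  0.01523389 -0.01432035]
[275 286]
side leg [([0.5404, -0.2742, 0.0249], 0.82)]
side leg_balance []
side leg_motor [([0.458, -0.226, 0.0329], 0.67)]
top leg [([0.5984, 0.1231, 0.0585], 0.25)]
top leg_balance [([0.4622, -0.2247, 0.0284], 0.7), ([0.3317, 0.2977, 0.0003], 0.62)]
top leg_motor [([0.4608, -0.2278, 0.031], 0.65)]
```

View pics/lift6.png

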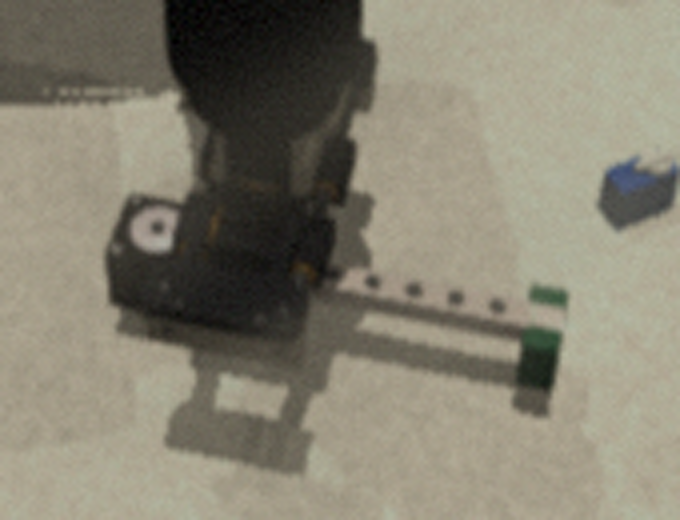

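The leg hangs level from the grip: motor at about (200,270), ankle at (545,340), shadow parallel beneath. Wrist force is 5.8 N and moment is near zero. Raise, carry to the stand and turn into line.

play_rows(plan=[[0,0,-1,0,0,0],[0,0,-2,0,0,0],[0,0,-2.5,0,0,0],[0,0,-2.5,0,0,0],[0,0,-1.5,0,0,0],[0,0,-0.5,0,0,0],[0,0,0,0,0,0]])

```text
clock: 13.1
tool_pos: [0.513, -0.2553, 0.1616]
orientation: [-179.9, -0.2, -27.8]
force: [1.0, -0.3, -5.0]
opening: 0.016
gripper_force: 30.0
```

play_rows(plan=[[-0.3,-0.9,0,0,0,0],[-0.6,-1.8,0,0,0,0],[-0.84,-2.5,0,0,0,0],[-0.84,-2.5,0,0,0,0],[-0.84,-2.5,0,0,0,0],[-0.84,-2.5,0,0,0,0],[-0.84,-2.5,0,0,0,0],[-0.84,-2.5,0,0,0,0],[-0.84,-2.5,0,0,0,0],[-0.84,-2.5,0,0,0,0],[-0.84,-2.5,0,0,0,0],[-0.84,-2.5,0,0,0,0],[-0.84,-2.5,0,0,0,0],[-0.84,-2.5,0,0,0,0],[-0.84,-2.5,0,0,0,0],[-0.84,-2.5,0,0,0,0],[-0.84,-2.5,0,0,0,0],[-0.6,-1.9,0,0,0,0],[-0.2,-0.6,0,0,0,0],[0,0,0,0,0,0]])

```text
clock: 14.77
tool_pos: [0.5842, 0.1908, 0.1581]
orientation: [179.9, 0.1, -27.7]
force: [-1.3, -0.8, -5.3]
opening: 0.0162
gripper_force: 30.0
```

play_rows(plan=[[0,0,0,0,0,1.5],[0,0,0,0,0,3],[0,0,0,0,0,4],[0,0,0,0,0,4],[0,0,0,0,0,4],[0,0,0,0,0,4],[0,0,0,0,0,4],[0,0,0,0,0,4],[0,0,0,0,0,4],[0,0,0,0,0,4],[0,0,0,0,0,4],[0,0,0,0,0,4],[0,0,0,0,0,3],[0,0,0,0,0,2],[0,0,0,0,0,0],[0,0,0,0,0,0]])

```text
clock: 16.1
tool_pos: [0.5841, 0.1883, 0.159]
orientation: [179.9, -0.0, -77.2]
force: [0.5, -0.7, -4.8]
opening: 0.0158
gripper_force: 30.0
```

```bash
python3 - <<'E'
from h import *
s=save('top','top7')
Rm=R.from_euler('z',12.8,degrees=True).as_matrix()[:2,:2];O=np.array([.566,.1915])
c=np.array([Rm.T@(p2w(s,*cr(*q),.049)-O)*1000 for q in((158,232),(248,210),(272,323),(183,345))]);print('tray corners before',c.round(1).tolist(),c.mean(0))
f=np.array([Rm.T@(p2w(s,*cr(*q),.077)-O)*1000 for q in((416,186),(458,174),(478,243),(436,256))]);print('fork',f.mean(0))
for c in('top','side'):
  if c=='side': save(c,'side7')
  for t in('leg','leg_balance','leg_motor','tray_top','fork_floor','knob_grip'):
    for d in spot_point(c,t)[:1]: p=d['position'];print(c,t,np.round(p,4),'stand',(Rm.T@(p[:2]-O)*1000).round(1),round(d['score'],2))
go([.583,.184,.12],-77.2)
im=cv2.imread('pics/side7.png')[90:220,150:320];cv2.imwrite('pics/side7c.png',cv2.resize(im,None,fx=4,fy=4,interpolation=cv2.INTER_CUBIC))
E
```

```text
tray corners before [[44.7, 81.2], [44.7, 30.5], [-19.3, 31.8], [-19.3, 81.8]] [12.69454466 56.31481326]
fork [ 11.94760372 -76.94419237]
top leg [0.5717 0.2396 0.0356] stand [16.2 45.6] 0.51
top leg_motor [0.5722 0.2464 0.1323] stand [18.2 52.2] 0.92
top tray_top [0.5746 0.24   0.0379] stand [19.1 45.4] 0.72
top fork_floor [0.5966 0.1217 0.0601] stand [ 14.4 -74.8] 0.57
top knob_grip [0.5007 0.1764 0.0672] stand [-67.   -0.3] 0.63
side leg [0.592 0.154 0.126] stand [ 17.  -42.3] 0.73
side leg_balance [0.586  0.1868 0.1583] stand [18.5 -9. ] 0.56
side leg_motor [0.5683 0.2458 0.1305] stand [14.3 52.4] 0.68
side tray_top [0.5705 0.2368 0.0406] stand [14.4 43.2] 0.79
side fork_floor [0.5964 0.1219 0.0633] stand [ 14.2 -74.6] 0.76
side knob_grip [0.5014 0.1763 0.0638] stand [-66.4  -0.5] 0.45
t 16.8 pos [0.5846 0.1893 0.1596] rpy [180.    -0.   -77.26] j [ 36.1  18.7 -13.9   0.  -57.4 -23.4] open 0.0157 F [-0.5 -0.7 -5.1]
shift cm [0.48 0.27 3.96] ('turn', array([ 0.  , -0.  , -0.06]))
```

play_rows(plan=[[0.2,0.05,0.3,0,0,0],[0.2,0.05,0.6,0,0,0],[0.2,0.1,0.8,0,0,0],[0,0,0.8,0,0,0],[0,0,0.8,0,0,0],[0,0,0.5,0,0,0],[0,0,0.2,0,0,0],[0,0,0,0,0,0],[0,0,0,0,0,0],[0,0,0,0,0,0],[0,0,0,0,0,0],[0,0,0,0,0,0],[0,0,0,0,0,0]])

```text
clock: 17.88
tool_pos: [0.5841, 0.183, 0.1199]
orientation: [-180.0, 0.0, -77.3]
force: [-0.7, -0.4, -5.6]
opening: 0.016
gripper_force: 30.0
```

```bash
python3 - <<'E'
from h import *
Rm=R.from_euler('z',12.8,degrees=True).as_matrix()[:2,:2];O=np.array([.566,.1915])
for c in('top','side'):
  s=save(c,c+'8')
  for t in('leg','leg_balance','leg_motor','tray_top','pointer_tip'):
    for d in spot_point(c,t)[:1]: p=d['position'];print(c,t,np.round(p,4),'stand',(Rm.T@(p[:2]-O)*1000).round(1),round(d['score'],2))
go([.583,.184,.12],-77.2)
a=cv2.imread('pics/side8.png')[90:220,150:320];b=cv2.imread('pics/top8.png')[130:260,120:290]
cv2.imwrite('pics/fin8.png',np.hstack([cv2.resize(i,(400,306),interpolation=cv2.INTER_CUBIC) for i in(a,b)]))
E
```

```text
top leg [0.588  0.1493 0.0915] stand [ 12.1 -46. ] 0.93
top leg_motor [0.5685 0.2414 0.0907] stand [13.5 48.1] 0.56
top tray_top [0.5722 0.2396 0.0394] stand [16.7 45.5] 0.59
side leg [0.59   0.1481 0.0856] stand [ 13.8 -47.6] 0.66
side leg_balance [0.5825 0.1822 0.1204] stand [ 14.  -12.7] 0.74
side leg_motor [0.5676 0.2381 0.0948] stand [11.9 45.1] 0.97
side tray_top [0.5695 0.2363 0.0404] stand [13.3 42.9] 0.85
side pointer_tip [0.6318 0.2514 0.0154] stand [77.4 43.8] 0.88
t 18.48 pos [0.5839 0.1829 0.1195] rpy [179.99  -0.   -77.26] j [ 35.7  20.8 -16.8  -0.  -52.4 -22.9] open 0.0159 F [-0.5  0.4 -5.7]
shift cm [-0.12  0.07 -0.05] ('turn', array([ 0.01, -0.  , -0.06]))
```

View pics/fin8.png

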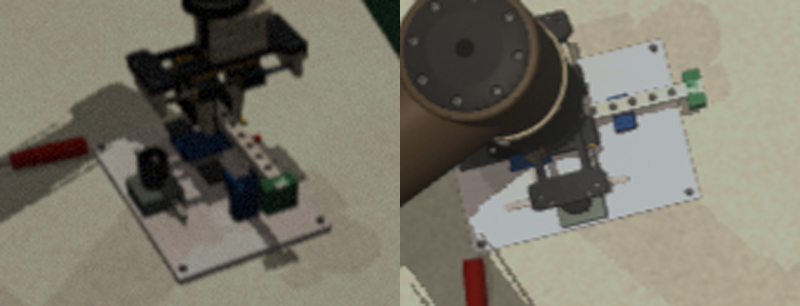

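The final views show the bar running parallel to the plate, its holes from (612,107) to (672,92), over the blue fork and level. The motor is over the tray at about stand (13, 46), with the tray at (15, 44), and its underside about 50 mm above the tray. The pointer is still at the red mark, so I hand in.

```bash
python3 -c "
from plant import *
print(close_job())"
```

```text
the job is handed in; nothing more can be done
None
```

I turned the knob until the pointer lined up with the red mark, to within about 0.5 mm in the camera image. The leg is held level near its balance point, motor about 5 cm above the tray and bar over the blue fork, and I handed the job in at about 18.5 s without a verdict shown.

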